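Third hand for edging a printing block

TASK

Take the oblong printing block by its grip and hold it level and still over the middle of the mirror for two seconds, its carved underside level with the top of the steel post. Then set it flat on the jig's bed, one short end square and centred on the brass strip of the sprung stop, and gently push the stop back until its pointer is midway between the two pins (about 10 N). Finish while still gripping and pressing it there, so that a colleague can pin the strip on; leave the other blocks and the mallet alone.

Things in the scene. Friction and masses are not known exactly. Their poses are not given: they have to be found in the camera images.
- block_grip (a point): The oblong wooden printing block, loose, 0.2 to 0.35 kg: board 110 x 70 x 18 mm, carved below, on top an upright bar grip 70 long, 18 wide, 50 high (whole height 68). This point: centre of the grip bar, 43 mm above the block's underside, on its centre lines. x along the length and the bar, y across, z up. Either end may go to the stop. Three blocks swap places; the square and round ones are not used.
- view (a point): The marked viewing point: straight above the middle of the round mirror, level with the top of its post. The mirror lies face up in a fixed round dark wood frame (diameter 112 mm, 14 mm high); a steel post, 10 mm thick with a 20 mm cap, stands 88 mm from its middle along this frame's +x, its top 130 mm above the table. z up.
- bed (a point): Middle of the top of the jig's plywood bed, 12 mm above the table, fixed. +x points to the stop, y across, z up. The bed is 140 mm wide, from 125 mm behind this point (-x) to 145 mm ahead; no side rails. The brass strip's face is 70 mm ahead of this point when the stop is at rest. A wooden backing 30 mm high stands 129 to 145 mm ahead.
- stop_face (a point): Sprung stop of the jig: a wooden bar 110 mm wide (y), 20 mm thick with its facing, 26 mm high, faced with a brass strip 70 mm wide and 18 mm high, like the end of the block's board. This point: middle of the lower edge of the strip's face, level with the bed's top; it moves with the stop. +x points into the stop (the pushing direction), z up.
- stop (a joint): How far the stop is pushed back against its springs, in m: 0 at rest, 0.036 at the end of its travel. Stiffness 500 N/m from zero force at rest, so 0.020 is 10 N. A small steel pointer at its +y end moves with it past two upright pins on the bed, which it meets at 0.013 and 0.027.
- square_block: Bystander: the square printing block, 66 x 66 x 18 mm board with a bar grip 50 mm long, 18 mm wide, 50 mm high, loose; origin at the centre of its underside.
- round_block: Bystander: the round printing block, 84 mm diameter, 18 mm thick, with a round knob 22 mm in diameter and 50 mm high, loose; origin at the centre of its underside.
- mallet: Bystander: a rubber mallet lying on the table beyond the work; black head 85 mm long (x), 58 mm diameter, handle reaching 275 mm from the head along its -y; origin on the table under the head's centre.
Things that resemble listed ones, but are neither listed nor needed, are in the scene too. Leave any blue or white look-alike of the part that bears block_grip alone. What is meant by the part that bears view is not green, and is the larger of those in its own colour.

How it is judged:
On the way:
1. the oblong block is gripped and held level and still over the mirror, its underside at the height of the post's top (horizontal distance between block_grip and view below 0.025 m and z of block_grip in the frame of view between 0.023 and 0.063 m and angle between block_grip's own z axis and vertical below 0.12 rad and linear speed of block below 0.03 m/s and contact force between the fingers and block above 1 N), for 1 s.
At the end, for the whole second after the job is handed in: Fingers still holding the oblong block flat on the bed (within 6 mm, 0.08 rad), a short end on the brass strip (square to 0.1 rad, centred to 10 mm), the stop still, pushed back 12 to 28 mm with 5.5 to 14.5 N; other blocks and mallet within 30 mm of their starts (contact force between block and stop between 5.5 and 14.5 N and value of joint stop between 0.012 and 0.028 m and velocity of joint stop between -0.005 and 0.005 m/s and y of block_grip in the frame of stop_face between -0.01 and 0.01 m and x of block_grip in the frame of stop_face between -0.062 and -0.05 m and z of block_grip in the frame of stop_face between 0.038 and 0.049 m and angle between the x axis of block_grip and the x axis of stop_face, either way round below 0.1 rad and angle between block_grip's own z axis and vertical below 0.08 rad and contact force between the fingers and block above 1 N and distance of each of square_block, round_block, mallet from where it was at the start of the episode below 0.03 m); the arm keeps its last pose, push and grip.
It fails at once if the block is rammed against the stop with more than 25 N (contact force between block and stop above 25 N).
It fails at once if another block or the mallet is knocked away (more than 30 mm) (distance of any of square_block, round_block, mallet from where it was at the start of the episode above 0.03 m).
It also fails if it takes over 54 s, if anything falls off the work surface, if the arm or the gripper's body presses on something with over 40 N, if the wrist force passes 120 N, or if a joint passes its speed limit or range.

ROBOT

A 6-joint arm with a two-finger parallel gripper is mounted at the origin on the work surface. World frame = base frame: x ahead of the robot, y to its left, z up, the work surface at z = 0. Lengths are in m, angles in rad, forces in N, time in s.
With the tool pointing down it reaches from about 0.275 to 0.975 m from the base axis. Payload 8.4 kg.
Tool frame: the origin (TCP) lies at the very end of the fingers, on their centre line; the grasp point (between the pads) lies 19 mm behind it; z points along the fingers, y is the line along which they close (so a half turn about z gives the same grasp; the last joint's range is limited). The gripper opens to 92 mm and grips with 3 to 60 N. Pads are 20 mm wide; open, the fingers measure 128 mm over their backs; the gripper's body (75 mm by 189 mm) begins 69 mm behind the grasp point.
Start: joints at [-1.217, 0.353, 1.633, -0, 1.155, -0.002], TCP at [0.218, -0.586, 0.215] pointing down, gripper open.
Joint ranges: [-2.63, 2.63], [-0.92, 2.1], [0.06, 2.66], [-1.3, 4.44], [0, 2.69], [-3.02, 3.02]. Speed limits (rad/s): [2.22, 2.22, 2.79, 3.14, 3.14, 3.14].

INTERFACE

Orientations are given as a unit quaternion [x, y, z, w].
In Python, from station import state, camera, finish_job, search_frame, regions_of, spot_point gives the robot as it stands.
- The arm moves only by the shell command python3 -m jog 'ROWS' [OPENING] [FORCE]. ROWS is JSON, a list of rows, each an object with "slide": the shift along the tool's x, y, z in mm, a list of three; "rot": the turn, a rotation vector about the tool's x, y, z in rad, a list of three. A call has 1 to 5 rows; each row shifts and turns the commanded pose from where the row before left it, along the tool's axes as they then stand; what a row does not reach is not made up. A row lasts 1/8 s, in which the tool goes at most 62.5 mm and 10.7 degrees, less where a joint would pass 70% of its speed; a pose out of reach is approached as far as the arm can. A call with a gripper value outside its range is refused whole. OPENING is the closure in counts, from 0 (fully open) to 255 (shut), set as the call begins (- or left out, the last holds). The fingers move at their own pace and stop on an object; FORCE is the grip in N (left out, the last holds). Time passes only in rows, so rows that do not move let the fingers close. It gives the time, the measured TCP pose, the force, the opening and the grip force at its end, in the units of the state.
- state(): the state, without advancing time (a new reading comes with each control period).
- camera(name): name is "scene" or "top" or "wrist"; returns a dict with "color" (420x560x3 uint8, blue, green, red), "fov_y" (degrees; the focal length in pixels is half the picture's height over the tangent of half this angle, whatever the lens; pixels are square), "cx", "cy" (the principal point, pixels), "origin" and "orientation" of the camera in the world. Camera axes: x right, y down, z forward; pixel columns grow to the right and rows downward; lengths in m; the calibration is good to about 2 mm. A picture is of the moment at which its call begins. There is no depth.
- finish_job(): hands the job in; it is judged then, once.
Trained networks look in a picture, given as the dict that the camera call returned (one of the last four; its "shot" number tells which), for a name from the list of things; names that differ only in an ending like _2 or _b are one class to them, and where a whole thing is asked for, a point or a joint stands for the part that bears it (a point fixed in the world has none). Each returns a list of dicts, best first, with "score" (0 to 1); they miss things now and then, are a little off and sometimes report something else, mostly with a low value. They report only what shows in the picture. A call takes as long as a camera call. They do not tell look-alikes from the thing itself.
- search_frame(picture, label): "extent" ([left, top, right, bottom] in pixels, round what is visible of it).
- regions_of(picture, label): "pixels" (420x560 bool, what is visible of it) and "extent" ([left, top, right, bottom] in pixels, round what is visible of it).
- spot_point(picture, label): "pixel" ([row, column] in pixels: a listed point, or the origin of a listed thing).
The state is a dict: "t": time; "joint_pos": joint angles; "dq": joint speeds; "joint_efforts": joint torques, N m; "tcp_pos": TCP position; "tool_rot": TCP orientation; "contact_force": force on the tool from outside, world axes, zero at the start; "torque": the same for the moment, N m; "opening": opening from 0.0 (shut) to 1.0 (fully open); "finger_force": force on a finger pad.
Only numpy, scipy, OpenCV 4.12 (cv2) and the standard library are available. Lean on these libraries where they do the work, as an engineer would, in place of code of your own. Each camera call takes 0.05 s, during which the arm holds its last target. There are 200 camera calls.

## Working session

There is one attempt and no reset: what is moved stays moved. The work goes in short steps, Python scripts to look and compute and a shell command to move; the robot and the scene stay as the last step left them, time stands still between calls to the robot, and variables do not carry over. Pictures are saved under pics/ and viewed, at most 10 in all, crops included, and the job is handed in when it is done.

```bash
ls; mkdir -p pics
cat > h.py <<'E'
import numpy as np, cv2
from scipy.spatial.transform import Rotation as R
from station import *
def ray(p,row,col):
    f=p["color"].shape[0]/2/np.tan(np.radians(p["fov_y"])/2)
    d=R.from_quat(p["orientation"]).apply([(col-p["cx"])/f,(row-p["cy"])/f,1])
    return np.array(p["origin"]),d
def at(p,row,col,z):
    o,d=ray(p,row,col); return np.round(o+d*(z-o[2])/d[2],4)
def proj(p,X):
    f=p["color"].shape[0]/2/np.tan(np.radians(p["fov_y"])/2)
    c=R.from_quat(p["orientation"]).inv().apply(np.array(X)-p["origin"])
    return p["cy"]+f*c[1]/c[2], p["cx"]+f*c[0]/c[2]
E
python3 - <<'E'
from h import *
s=state();print({k:np.round(v,3).tolist() for k,v in s.items()})
P={n:camera(n) for n in("top","scene")}
for n,p in P.items():
    print(n,p["fov_y"],p["origin"],p["orientation"])
    cv2.imwrite(f"pics/{n}0.png",p["color"])
Z=dict(block_grip=.043,view=.13,bed=.012,stop_face=.012,square_block=0,round_block=0,mallet=0)
for n,p in P.items():
  for l,z in Z.items():
    for r in spot_point(p,l)[:5]: print(n,l,round(r["score"],2),np.round(r["pixel"]),at(p,*r["pixel"],z))
E
```

```text
pics
{'t': 0.0, 'joint_pos': [-1.217, 0.354, 1.634, -0.0, 1.155, -0.002], 'dq': [-0.002, 0.0, -0.001, 0.0, 0.001, -0.0], 'joint_efforts': [0.001, -59.385, -33.421, 0.07, 0.024, -0.0], 'tcp_pos': [0.218, -0.585, 0.214], 'tool_rot': [0.984, 0.177, -0.0, -0.001], 'contact_force': [-0.075, -0.324, 0.88], 'torque': [-0.033, -0.022, 0.016], 'finger_force': 0.0, 'opening': 1.003}
top 54.43859738545928 [ 0.51213125 -0.13350102  1.19984566] [-0.70485785  0.70853734 -0.0101334   0.03236599]
scene 56.29478306852509 [ 1.0475029  -0.46347795  0.7962631 ] [ 0.83885381  0.4171742  -0.15716405 -0.31239307]
top block_grip 0.91 [164. 390.] [ 0.7104 -0.392   0.043 ]
top block_grip 0.8 [216. 383.] [ 0.5629 -0.3705  0.043 ]
top block_grip 0.58 [240. 438.] [ 0.496 -0.523  0.043]
top block_grip 0.16 [208. 185.] [0.5896 0.1918 0.043 ]
top view 0.85 [284. 268.] [ 0.3842 -0.0533  0.13  ]
top view 0.69 [135. 150.] [0.781  0.2636 0.13  ]
top view 0.62 [207. 264.] [ 0.5845 -0.0434  0.13  ]
top bed 0.72 [232. 191.] [0.5211 0.1826 0.012 ]
top stop_face 0.53 [207. 186.] [0.5963 0.197  0.012 ]
top square_block 0.85 [259. 323.] [ 0.4408 -0.2032  0.    ]
top round_block 0.64 [191. 324.] [ 0.6397 -0.2101  0.    ]
top mallet 0.61 [148. 238.] [0.77   0.0445 0.    ]
scene block_grip 0.85 [282. 179.] [ 0.561  -0.3721  0.043 ]
scene block_grip 0.6 [345. 214.] [ 0.7289 -0.3839  0.043 ]
scene block_grip 0.58 [298. 101.] [ 0.4961 -0.5232  0.043 ]
scene view 0.76 [156. 247.] [ 0.3938 -0.0735  0.13  ]
scene bed 0.97 [172. 352.] [0.5152 0.1989 0.012 ]
scene stop_face 0.85 [184. 372.] [0.5862 0.2095 0.012 ]
scene square_block 0.77 [227. 220.] [ 0.4525 -0.2069  0.    ]
scene round_block 0.95 [279. 255.] [ 0.6334 -0.222   0.    ]
scene mallet 0.95 [261. 377.] [ 0.7705  0.0404 -0.    ]
scene mallet 0.37 [189. 371.] [ 0.5908  0.2046 -0.    ]
```

View pics/top0.png

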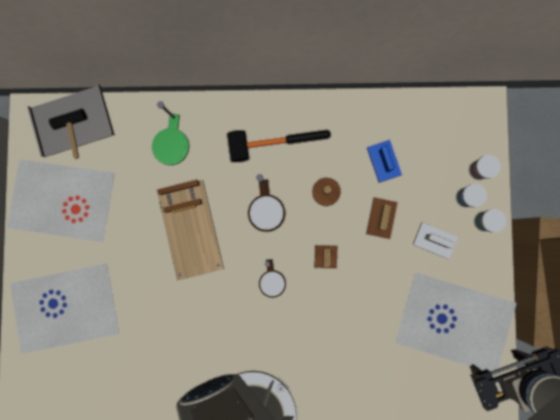

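View pics/scene0.png

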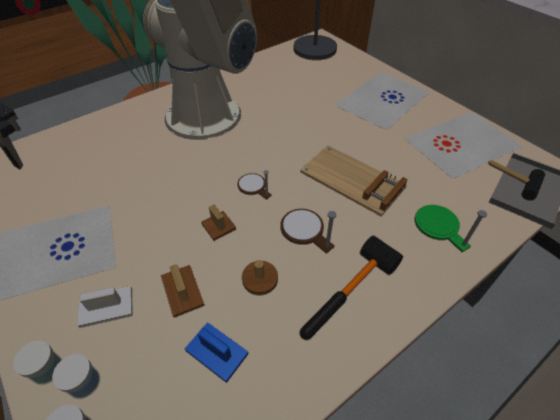

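The top view shows the brown oblong block at about (218,382), blue and white decoys at (161,384) and (240,436). The larger dark-framed mirror is at (212,266) with its post cap at (178,260), and the jig is around (232,191) with the stop towards the image top.

Run:
```python
from h import *
p=camera("top")
c=cv2.resize(p["color"][160:300,150:420],None,fx=2.95,fy=2.95,interpolation=cv2.INTER_CUBIC);cv2.imwrite("pics/topc.png",c)
def rect(r,z):
    pts=np.argwhere(r["pixels"]);w=np.array([at(p,a,b,z)[:2] for a,b in pts])*1000
    return cv2.minAreaRect(w.astype(np.float32)),np.round(r["extent"]),round(r["score"],2)
for l,z in(("block_grip",.018),("view",.014),("stop",.036)):
    for r in regions_of(p,l)[:4]: print(l,rect(r,z))
print(at(p,212,266,.014),at(p,178,260,.13))
```

```text
block_grip (((560.348388671875, -369.46978759765625), (73.01119995117188, 110.8980712890625), 78.12483978271484), array([368., 196., 396., 238.]), 0.76)
block_grip (((495.16705322265625, -521.9450073242188), (113.8702621459961, 72.61825561523438), 68.05976104736328), array([413., 223., 458., 257.]), 0.62)
block_grip (((773.554443359375, -75.33493041992188), (308.6990966796875, 95.39266967773438), 89.97682189941406), array([226., 130., 330., 160.]), 0.62)
block_grip (((725.1311645507812, -379.5542297363281), (108.85733032226562, 75.62838745117188), 18.103763580322266), array([369., 143., 401., 180.]), 0.59)
view (((382.5544128417969, -46.09221649169922), (104.46427917480469, 78.4185791015625), 32.92470169067383), array([254., 256., 283., 298.]), 0.64)
view (((598.9367065429688, -44.142356872558594), (109.57678985595703, 157.416748046875), 73.67582702636719), array([246., 175., 286., 232.]), 0.61)
view (((816.5, 248.0500030517578), (193.4000244140625, 111.10000610351562), 0.0), array([146.,  99., 188., 168.]), 0.57)
view (((596.7598266601562, 209.5167999267578), (24.172353744506836, 119.25943756103516), 13.01156234741211), array([162., 197., 202., 216.]), 0.2)
stop (((595.2698364257812, 203.1387939453125), (23.85013198852539, 117.14808654785156), 14.111184120178223), array([164., 198., 202., 214.]), 0.51)
[ 0.5789 -0.0385  0.014 ] [ 0.6625 -0.0321  0.13  ]
```

View pics/topc.png

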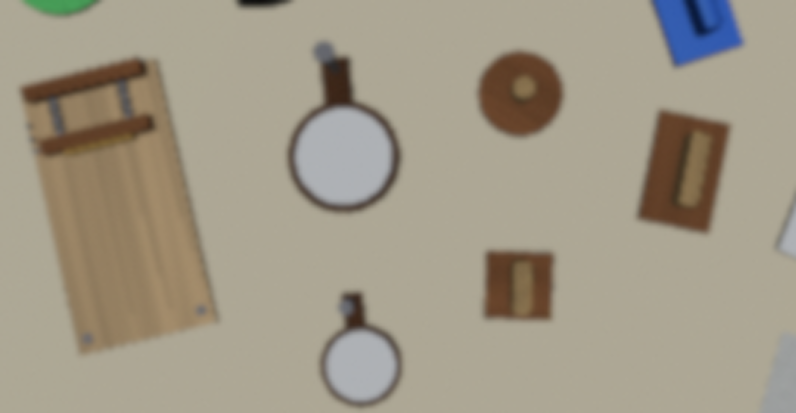

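The crop shows the oblong block's board with corners (660,112), (729,124), (708,232), (638,218). The mirror disc centre is at (345,156), the bed's lower corners are at (217,320) and (82,353), and its upper right corner is at (158,60).

Run:
```python
from h import *
p=camera("top")
def c(x,y,z): return at(p,160+(y+.5)/2.95-.5,150+(x+.5)/2.95-.5,z)[:2]
B=np.array([c(*q,.018) for q in[(660,112),(729,124),(708,232),(638,218)]])
a=(B[0]+B[1]-B[2]-B[3]);print("block",B.mean(0),np.degrees(np.arctan2(a[1],a[0])),np.linalg.norm(a)/2)
G=np.array([c(*q,.068) for q in[(696,131),(713,135),(695,207),(678,203)]])
a=(G[0]+G[1]-G[2]-G[3]);print("grip",G.mean(0),np.degrees(np.arctan2(a[1],a[0])),np.linalg.norm(a)/2)
m=c(345,156,.014);q=c(323,52,.13);print("mirror",m,"post",q,np.linalg.norm(q-m))
BL,BR,TR=c(82,353,.012),c(217,320,.012),c(158,60,.012)
print(BL,BR,TR,np.linalg.norm(BL-BR),np.linalg.norm(TR-BR))
u=(TR-BR)/np.linalg.norm(TR-BR);v=(BL-BR)/np.linalg.norm(BL-BR)
print("yaw",np.degrees(np.arctan2(u[1],u[0])),np.degrees(np.arctan2(-v[0],v[1])),"bed",(BL+BR)/2+.125*u, "stop",(BL+BR)/2+.195*u)
```

```text
block [ 0.5601  -0.37165] -12.278456846446101 0.10674165072735192
grip [ 0.560275 -0.372525] -14.965931104442062 0.06950773338269632
mirror [ 0.5773 -0.0404] post [ 0.6644 -0.0298] 0.08774263501855864
[0.3843 0.2201] [0.4164 0.0864] [0.6746 0.1469] 0.13749945454437265 0.2651933068536987
yaw 13.18732395260254 13.50059558562812 bed [0.52205367 0.18176693] stop [0.59020773 0.19773642]
```

```bash
cat >> h.py <<'E'
def go(x,y,z,yawdeg):
    "remaining turn about tool z/x/y, then slide in tool axes after the turn (mm)"
    s=state(); T=R.from_euler("z",yawdeg,degrees=True)*R.from_quat([1,0,0,0]); C=R.from_quat(s["tool_rot"])
    d=np.array([x,y,z])-s["tcp_pos"]
    print("t",round(s["t"],2),"tcp",np.round(s["tcp_pos"],4),"rot",np.round((C.inv()*T).as_rotvec(),4),"slide",np.round(T.inv().apply(d)*1000,1),"F",np.round(s["contact_force"],1),"op",round(s["opening"],3),"ff",np.round(s["finger_force"],1))
E
python3 -m jog '[{"slide":[0,0,0],"rot":[0,0,0.146]},{"slide":[0,0,0],"rot":[0,0,0.146]},{"slide":[0,0,0],"rot":[0,0,0.146]},{"slide":[0,0,0],"rot":[0,0,0.146]}]' 0
python3 -c "
from h import *
go(.53,-.365,.21,-13)"
```

```text
t: 1.55
tcp_pos: [0.2177, -0.5859, 0.2146]
tool_rot: [0.993, -0.116, 0.0, 0.0]
contact_force: [1.2, 0.4, 1.0]
opening: 0.998
finger_force: 0.0
t 1.55 tcp [ 0.2177 -0.5859  0.2146] rot [ 0.0001 -0.     -0.0061] slide [ 254.6 -285.5    4.6] F [1.2 0.4 1. ] op 0.998 ff 0.0
```

```bash
python3 -m jog '[{"slide":[26,-29,0],"rot":[0,0,0]},{"slide":[26,-29,0],"rot":[0,0,0]},{"slide":[26,-29,0],"rot":[0,0,0]},{"slide":[26,-29,0],"rot":[0,0,0]},{"slide":[26,-29,0],"rot":[0,0,0]}]' >/dev/null
python3 -m jog '[{"slide":[26,-29,0],"rot":[0,0,0]},{"slide":[26,-29,0],"rot":[0,0,0]},{"slide":[26,-29,0],"rot":[0,0,0]},{"slide":[26,-29,0],"rot":[0,0,0]},{"slide":[20,-24,4],"rot":[0,0,0]}]' > /dev/null
python3 -m jog '[{"slide":[0,0,0],"rot":[0,0,0]},{"slide":[0,0,0],"rot":[0,0,0]}]' > /dev/null
python3 - <<'E'
from h import *
go(.53,-.365,.21,-13)
p=camera("wrist");cv2.imwrite("pics/w1.png",p["color"]);print(p["origin"],p["orientation"])
for r in spot_point(p,"block_grip")[:3]: print(r["score"],r["pixel"],at(p,*r["pixel"],.043))
for r in regions_of(p,"block_grip")[:2]:print(r["score"],r["extent"])
E
```

```text
t 3.05 tcp [ 0.5291 -0.366   0.2105] rot [ 0.0003  0.0005 -0.0011] slide [ 0.7 -1.2  0.5] F [ 0.2 -0.5  0.5] op 1.002 ff 0.0
[ 0.60256164 -0.38230354  0.38124795] [-0.61645751  0.77601797  0.10447483 -0.08283268]
0.98 [162.7, 281.2] [ 0.5556 -0.3739  0.043 ]
0.93 [186.3, 445.9] [ 0.4964 -0.526   0.043 ]
0.79 [244.1, 99.3, 315.7, 204.4]
0.78 [372.4, 140.2, 493.1, 223.4]
```

View pics/w1.png

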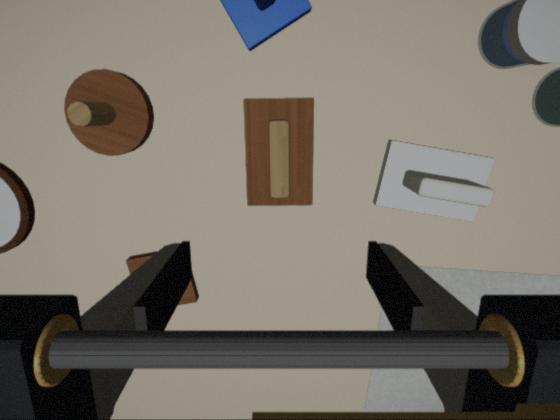

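The wrist view shows the oblong block aligned with the tool: board corners (245,98), (313,97), (313,205), (248,206), bar top roughly x 270–288, y 121–198.

Run:
```python
from h import *
p=camera("wrist")
for n,z,C in(("board",.018,[(245,98),(313.5,97.5),(312.5,205),(248,206)]),("bar",.068,[(270.5,121),(288,121),(289,198),(270.5,198)])):
    B=np.array([at(p,y,x,z)[:2] for x,y in C]);a=B[0]+B[1]-B[2]-B[3]
    print(n,B.mean(0),np.degrees(np.arctan2(a[1],a[0])),np.linalg.norm(a)/2)
go(.5595,-.3725,.026,-13)
```

```text
board [ 0.56115 -0.3744 ] -12.585228941050136 0.11014649336224915
bar [ 0.560975 -0.373975] -12.7506200794173 0.06864273450264052
t 3.25 tcp [ 0.5289 -0.3664  0.2108] rot [ 0.0001 -0.     -0.0025] slide [ 31.2  -1.  184.8] F [0.1 0.2 0.3] op 0.996 ff 0.0
```

```bash
python3 -m jog '[{"slide":[17,0,20],"rot":[0,0,0]},{"slide":[16,0,40],"rot":[0,0,0]},{"slide":[0,0,45],"rot":[0,0,0]},{"slide":[0,0,45],"rot":[0,0,0]},{"slide":[0,0,25],"rot":[0,0,0]}]' >/dev/null
python3 -m jog '[{"slide":[0,0,10],"rot":[0,0,0]},{"slide":[0,0,0],"rot":[0,0,0]}]' >/dev/null
python3 -c "
from h import *
go(.561,-.374,.026,-13)"
python3 -m jog '[{"slide":[0,0,0],"rot":[0,0,0]},{"slide":[0,0,0],"rot":[0,0,0]},{"slide":[0,0,0],"rot":[0,0,0]},{"slide":[0,0,0],"rot":[0,0,0]},{"slide":[0,0,0],"rot":[0,0,0]}]' 255 30
```

```text
t 4.12 tcp [ 0.5615 -0.3735  0.0256] rot [-0.0001  0.0003 -0.0019] slide [-0.4  0.6 -0.4] F [-0.2  0.1  0.4] op 0.997 ff 0.0
t: 4.75
tcp_pos: [0.5618, -0.3731, 0.0256]
tool_rot: [0.993, -0.114, 0.0, -0.0]
contact_force: [0.4, 0.5, -0.9]
opening: 0.476
finger_force: 0.0
```

```bash
python3 -m jog '[{"slide":[0,0,0],"rot":[0,0,0]},{"slide":[0,0,0],"rot":[0,0,0]},{"slide":[0,0,0],"rot":[0,0,0]},{"slide":[0,0,0],"rot":[0,0,0]},{"slide":[0,0,0],"rot":[0,0,0]}]' 
python3 -m jog '[{"slide":[0,0,0],"rot":[0,0,0]},{"slide":[0,0,-5],"rot":[0,0,0]},{"slide":[0,0,-10],"rot":[0,0,0]},{"slide":[0,0,-15],"rot":[0,0,0]},{"slide":[0,0,-25],"rot":[0,0,0]}]' 
python3 -m jog '[{"slide":[0,0,-25],"rot":[0,0,0]},{"slide":[0,0,-25],"rot":[0,0,0]},{"slide":[0,0,-20],"rot":[0,0,0]},{"slide":[0,0,-5],"rot":[0,0,0]},{"slide":[0,0,0],"rot":[0,0,0]}]' 
python3 -c "
from h import *
go(.577,-.0405,.1556,13.3)"
```

```text
t: 5.38
tcp_pos: [0.5617, -0.3732, 0.0255]
tool_rot: [0.993, -0.114, 0.0, 0.0]
contact_force: [-0.6, -0.9, 0.1]
opening: 0.192
finger_force: 30.0
t: 6.0
tcp_pos: [0.5614, -0.373, 0.0814]
tool_rot: [0.993, -0.114, -0.0, -0.0]
contact_force: [-0.3, 0.2, -2.5]
opening: 0.192
finger_force: 30.0
t: 6.62
tcp_pos: [0.5616, -0.3731, 0.1556]
tool_rot: [0.993, -0.114, -0.0, 0.0]
contact_force: [-0.3, 0.6, -1.6]
opening: 0.193
finger_force: 30.0
t 6.62 tcp [ 0.5616 -0.3731  0.1556] rot [ 0.      0.     -0.4604] slide [  91.5 -320.2   -0. ] F [-0.3  0.6 -1.6] op 0.193 ff 30.0
```

```bash
python3 -m jog '[{"slide":[0,0,0],"rot":[0,0,-0.092]},{"slide":[0,0,0],"rot":[0,0,-0.092]},{"slide":[0,0,0],"rot":[0,0,-0.092]},{"slide":[0,0,0],"rot":[0,0,-0.092]},{"slide":[0,0,0],"rot":[0,0,-0.092]}]' >/dev/null
python3 -m jog '[{"slide":[5,-16,0],"rot":[0,0,0]},{"slide":[9,-32,0],"rot":[0,0,0]},{"slide":[10,-36,0],"rot":[0,0,0]},{"slide":[10,-36,0],"rot":[0,0,0]},{"slide":[10,-36,0],"rot":[0,0,0]}]' >/dev/null
python3 -m jog '[{"slide":[10,-36,0],"rot":[0,0,0]},{"slide":[10,-36,0],"rot":[0,0,0]},{"slide":[10,-36,0],"rot":[0,0,0]},{"slide":[9,-32,0],"rot":[0,0,0]},{"slide":[6,-18,0],"rot":[0,0,0]}]' >/dev/null
python3 -m jog '[{"slide":[3,-6,0],"rot":[0,0,0]},{"slide":[0,0,0],"rot":[0,0,0]}]'
python3 - <<'E'
from h import *
go(.577,-.0405,.1556,13.3)
for n in("top","scene","wrist"):
    p=camera(n);cv2.imwrite(f"pics/{n}2.png",p["color"])
    for r in spot_point(p,"block_grip")[:2]: print(n,r["score"],np.round(r["pixel"]),at(p,*r["pixel"],.173))
    for r in spot_point(p,"view")[:3]: print(n,r["score"],np.round(r["pixel"]),at(p,*r["pixel"],.13))
E
```

```text
t: 8.75
tcp_pos: [0.5778, -0.0407, 0.1555]
tool_rot: [0.993, 0.116, -0.0, 0.0]
contact_force: [0.5, -0.3, -1.7]
opening: 0.195
finger_force: 30.0
t 8.75 tcp [ 0.5778 -0.0407  0.1555] rot [ 0.0002  0.0002 -0.0004] slide [-0.8 -0.4 -0.1] F [ 0.5 -0.3 -1.7] op 0.195 ff 30.0
top 0.84 [165. 389.] [ 0.6858 -0.362   0.173 ]
top 0.61 [240. 439.] [ 0.4988 -0.4807  0.173 ]
top 0.86 [285. 271.] [ 0.3819 -0.0598  0.13  ]
top 0.64 [136. 150.] [0.7796 0.2625 0.13  ]
top 0.52 [149. 239.] [0.7396 0.0231 0.13  ]
scene 0.87 [300. 102.] [ 0.5957 -0.5131  0.173 ]
scene 0.84 [345. 212.] [ 0.7824 -0.3998  0.173 ]
scene 0.92 [157. 248.] [ 0.3968 -0.0734  0.13  ]
wrist 0.91 [276. 279.] [ 0.5775 -0.0412  0.173 ]
```

View pics/scene2.png

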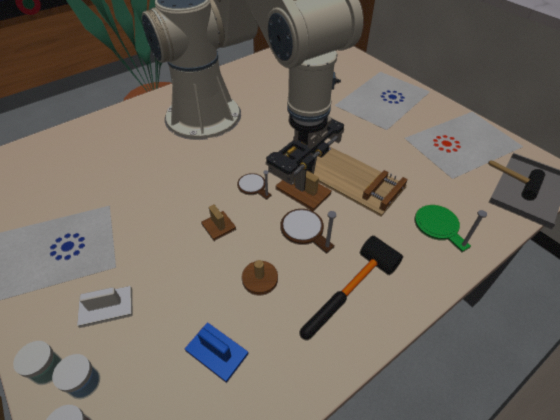

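View pics/wrist2.png

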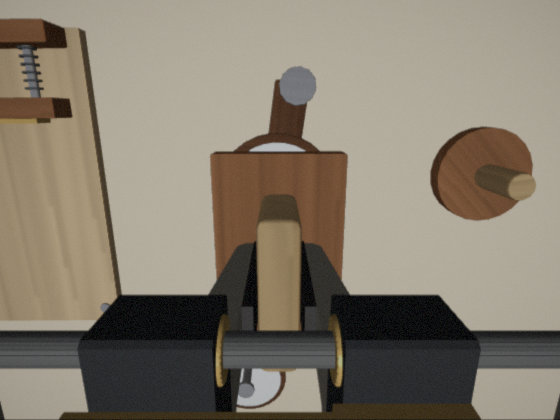

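The block hangs level just over the mirror, its end edge at (278,153) in the wrist view with the post cap ahead at (298,85); it is centred. I'll hold it there, then move to the jig.

```bash
Z='[{"slide":[0,0,0],"rot":[0,0,0]}]'
python3 -m jog '[{"slide":[0,0,0],"rot":[0,0,0]},{"slide":[0,0,0],"rot":[0,0,0]},{"slide":[0,0,0],"rot":[0,0,0]},{"slide":[0,0,0],"rot":[0,0,0]},{"slide":[0,0,0],"rot":[0,0,0]}]' >/dev/null
python3 -m jog '[{"slide":[0,0,0],"rot":[0,0,0]},{"slide":[0,0,0],"rot":[0,0,0]},{"slide":[0,0,0],"rot":[0,0,0]},{"slide":[0,0,0],"rot":[0,0,0]},{"slide":[0,0,0],"rot":[0,0,0]}]' >/dev/null
python3 -m jog '[{"slide":[0,0,0],"rot":[0,0,0]},{"slide":[0,0,0],"rot":[0,0,0]},{"slide":[0,0,0],"rot":[0,0,0]},{"slide":[0,0,0],"rot":[0,0,0]},{"slide":[0,0,0],"rot":[0,0,0]}]' >/dev/null
python3 -m jog '[{"slide":[0,0,0],"rot":[0,0,0]},{"slide":[0,0,0],"rot":[0,0,0]},{"slide":[0,0,0],"rot":[0,0,0]},{"slide":[0,0,0],"rot":[0,0,0]},{"slide":[0,0,0],"rot":[0,0,0]}]'
python3 -c "
from h import *
go(.512,.180,.0876,13.3)"
```

```text
t: 11.7
tcp_pos: [0.5777, -0.0406, 0.1556]
tool_rot: [0.993, 0.116, -0.0, 0.0]
contact_force: [0.1, 0.1, -1.6]
opening: 0.192
finger_force: 30.0
t 11.7 tcp [ 0.5777 -0.0406  0.1556] rot [ 0.      0.0001 -0.0003] slide [ -13.2 -229.8   68. ] F [ 0.1  0.1 -1.6] op 0.192 ff 30.0
```

```bash
python3 -m jog '[{"slide":[-1,-15,0],"rot":[0,0,0]},{"slide":[-2,-35,0],"rot":[0,0,0]},{"slide":[-2,-40,0],"rot":[0,0,0]},{"slide":[-2,-40,0],"rot":[0,0,0]},{"slide":[-2,-40,10],"rot":[0,0,0]}]' >/dev/null
python3 -m jog '[{"slide":[-2,-35,10],"rot":[0,0,0]},{"slide":[-2,-20,20],"rot":[0,0,0]},{"slide":[0,-5,20],"rot":[0,0,0]},{"slide":[0,0,8],"rot":[0,0,0]},{"slide":[0,0,0],"rot":[0,0,0]}]' >/dev/null
python3 - <<'E'
from h import *
go(.512,.180,.0876,13.3)
p=camera("wrist");cv2.imwrite("pics/w3.png",p["color"])
for l in("stop_face","bed"):
  for r in spot_point(p,l)[:2]: print(l,r["score"],np.round(r["pixel"]),at(p,*r["pixel"],.012))
print(proj(p,[.590,.198,.030]))
E
```

```text
t 12.95 tcp [0.5119 0.1803 0.0874] rot [ 0.0001  0.0009 -0.0002] slide [ 0.1  0.3 -0.2] F [-0.4 -0.1 -1.3] op 0.194 ff 30.0
stop_face 0.85 [107. 280.] [0.5885 0.1976 0.012 ]
(np.float64(103.70669221199853), np.float64(280.21354273207254))
```

View pics/w3.png

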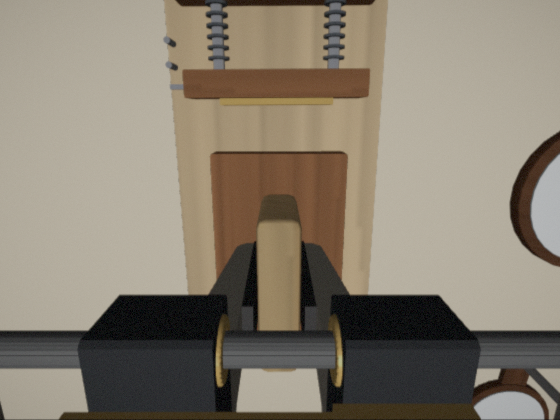

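The view shows the brass strip spanning columns 221–333 at row ~101, level and square to the block. The block's end spans columns 212–346 at row 153, and both pins are at columns 165–175.

Run:
```python
from h import *
p=camera("wrist")
s=state();C=R.from_quat(s["tool_rot"])
def t(x,y,z): return np.round(C.inv().apply(at(p,y,x,z)-s["tcp_pos"])*1000,1)
print("strip top L,R",t(221,99,.030),t(333,98,.030),"low",t(221,105,.012),t(333,104,.012))
print("block end L,R (top)",t(212,153,.0798),t(346,153,.0798))
go(.512,.180,.0376,13.3)
```

```text
strip top L,R [ 83.  -36.3  58.5] [83.6 33.5 58.4] low [ 79.7 -39.2  76.4] [80.3 36.4 76.4]
block end L,R (top) [ 55.2 -34.1   8.6] [55.1 33.9  8.6]
t 13.15 tcp [0.5129 0.1802 0.0883] rot [-0.0001 -0.0012 -0.0009] slide [-0.9 -0.1 50.7] F [ 0.2 -0.6 -1.9] op 0.193 ff 30.0
```

```bash
python3 -m jog '[{"slide":[0,-1,15],"rot":[0,0,0]},{"slide":[0,0,20],"rot":[0,0,0]},{"slide":[0,0,8],"rot":[0,0,0]},{"slide":[0,0,3],"rot":[0,0,0]},{"slide":[0,0,0],"rot":[0,0,0]}]'
python3 -m jog '[{"slide":[0,0,1],"rot":[0,0,0]},{"slide":[0,0,1],"rot":[0,0,0]},{"slide":[0,0,1],"rot":[0,0,0]},{"slide":[0,0,0],"rot":[0,0,0]}]'
```

```text
t: 13.78
tcp_pos: [0.5122, 0.1813, 0.0416]
tool_rot: [0.993, 0.116, 0.0, -0.0]
contact_force: [-0.3, 0.7, -1.3]
opening: 0.194
finger_force: 30.0
t: 14.28
tcp_pos: [0.512, 0.1812, 0.0386]
tool_rot: [0.993, 0.116, -0.0, 0.0]
contact_force: [0.9, 0.6, -2.3]
opening: 0.192
finger_force: 30.0
```

```bash
python3 -m jog '[{"slide":[0,0,0.5],"rot":[0,0,0]},{"slide":[0,0,0.5],"rot":[0,0,0]},{"slide":[0,0,0],"rot":[0,0,0]}]'
python3 -m jog '[{"slide":[0,0,0.3],"rot":[0,0,0]},{"slide":[0,0,0],"rot":[0,0,0]},{"slide":[0,0,0],"rot":[0,0,0]}]'
```

```text
t: 14.65
tcp_pos: [0.512, 0.1812, 0.0375]
tool_rot: [0.993, 0.116, -0.0, 0.0]
contact_force: [-0.6, 0.9, -1.4]
opening: 0.194
finger_force: 30.0
t: 15.02
tcp_pos: [0.5121, 0.1812, 0.0375]
tool_rot: [0.993, 0.116, 0.0, -0.0]
contact_force: [-1.1, -1.3, 4.2]
opening: 0.197
finger_force: 30.0
```

```bash
python3 -m jog '[{"slide":[5,0,0],"rot":[0,0,0]},{"slide":[5,0,0],"rot":[0,0,0]},{"slide":[5,0,0],"rot":[0,0,0]},{"slide":[3,0,0],"rot":[0,0,0]},{"slide":[0,0,0],"rot":[0,0,0]}]'
python3 -m jog '[{"slide":[2,0,0],"rot":[0,0,0]},{"slide":[2,0,0],"rot":[0,0,0]},{"slide":[2,0,0],"rot":[0,0,0]},{"slide":[2,0,0],"rot":[0,0,0]},{"slide":[0,0,0],"rot":[0,0,0]}]'
python3 -m jog '[{"slide":[2,0,0],"rot":[0,0,0]},{"slide":[2,0,0],"rot":[0,0,0]},{"slide":[2,0,0],"rot":[0,0,0]},{"slide":[0,0,0],"rot":[0,0,0]}]'
```

```text
t: 15.65
tcp_pos: [0.5297, 0.1854, 0.0375]
tool_rot: [0.993, 0.116, 0.0, -0.0]
contact_force: [-1.9, -0.7, 5.2]
opening: 0.194
finger_force: 30.0
t: 16.27
tcp_pos: [0.5369, 0.1871, 0.0375]
tool_rot: [0.993, 0.116, -0.001, 0.0]
contact_force: [-4.6, -1.5, 7.8]
opening: 0.195
finger_force: 30.0
t: 16.77
tcp_pos: [0.5416, 0.1882, 0.0376]
tool_rot: [0.993, 0.116, -0.002, 0.0]
contact_force: [-9.9, -2.8, 13.5]
opening: 0.197
finger_force: 30.0
```

```bash
python3 -m jog '[{"slide":[0,0,-0.3],"rot":[0,0,0]},{"slide":[0,0,-0.2],"rot":[0,0,0]},{"slide":[0,0,0],"rot":[0,0,0]}]'
python3 -m jog '[{"slide":[2,0,0],"rot":[0,0,0]},{"slide":[2,0,0],"rot":[0,0,0]},{"slide":[2,0,0],"rot":[0,0,0]},{"slide":[2,0,0],"rot":[0,0,0]},{"slide":[0,0,0],"rot":[0,0,0]}]'
python3 - <<'E'
from h import *
p=camera("wrist");cv2.imwrite("pics/w4.png",np.vstack([cv2.resize(p["color"][0:210,100:380],None,fx=2.8,fy=2.8,interpolation=cv2.INTER_CUBIC)]))
go(.5616,.193,.0375,13.3)
E
```

```text
t: 17.15
tcp_pos: [0.5417, 0.1882, 0.0376]
tool_rot: [0.993, 0.116, -0.001, 0.0]
contact_force: [-7.5, -2.1, 6.8]
opening: 0.195
finger_force: 30.0
t: 17.77
tcp_pos: [0.5482, 0.1897, 0.0377]
tool_rot: [0.993, 0.116, -0.003, 0.0]
contact_force: [-12.1, -3.0, 13.2]
opening: 0.191
finger_force: 30.0
t 17.82 tcp [0.5482 0.1897 0.0377] rot [ 0.0003  0.0054 -0.0001] slide [13.8 -0.1  0.2] F [-11.6  -2.8  12.4] op 0.196 ff 30.0
```

View pics/w4.png

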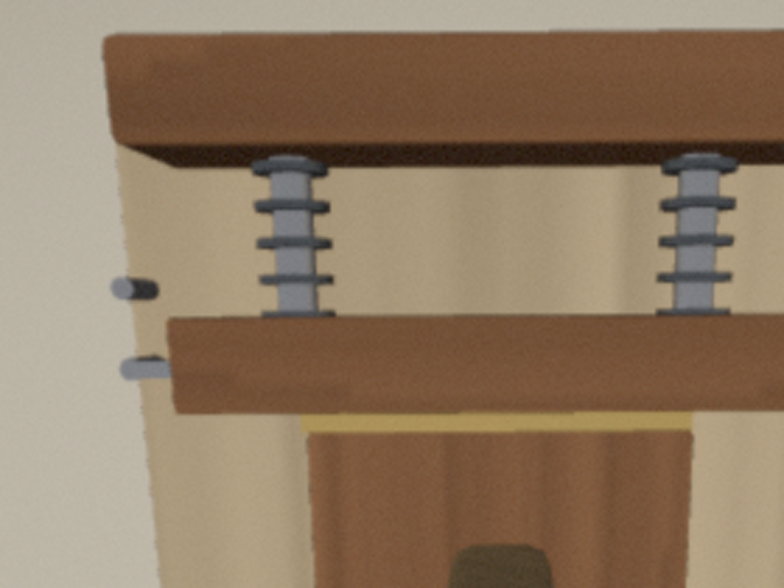

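The block's end is flush and centred on the strip (crop columns 308–692 against 303–692), and the pointer is just at the first pin (13 mm). About 7–8 mm more is needed.

```bash
python3 -m jog '[{"slide":[0,0,-0.4],"rot":[0,0,0]},{"slide":[0,0,-0.2],"rot":[0,0,0]},{"slide":[0,0,0],"rot":[0,0,0]}]'
python3 -m jog '[{"slide":[2,0,0],"rot":[0,0,0]},{"slide":[2,0,0],"rot":[0,0,0]},{"slide":[2,0,0],"rot":[0,0,0]},{"slide":[2,0,0],"rot":[0,0,0]},{"slide":[0,0,0],"rot":[0,0,0]}]'
python3 -m jog '[{"slide":[0,0,-0.4],"rot":[0,0,0]},{"slide":[0,0,0],"rot":[0,0,0]},{"slide":[0,0,0],"rot":[0,0,0]}]'
python3 - <<'E'
from h import *
p=camera("wrist");cv2.imwrite("pics/w5.png",np.vstack([cv2.resize(p["color"][0:210,100:380],None,fx=2.8,fy=2.8,interpolation=cv2.INTER_CUBIC)]))
go(.5616,.193,.0375,13.3)
E
```

```text
t: 18.2
tcp_pos: [0.5482, 0.1897, 0.0378]
tool_rot: [0.993, 0.116, -0.003, 0.0]
contact_force: [-8.1, -1.2, 7.2]
opening: 0.196
finger_force: 30.0
t: 18.82
tcp_pos: [0.5549, 0.1913, 0.0379]
tool_rot: [0.993, 0.116, -0.004, 0.001]
contact_force: [-14.5, -2.7, 12.7]
opening: 0.191
finger_force: 30.0
t: 19.2
tcp_pos: [0.5549, 0.1913, 0.0379]
tool_rot: [0.993, 0.116, -0.004, 0.001]
contact_force: [-12.0, -0.9, 8.4]
opening: 0.195
finger_force: 30.0
t 19.25 tcp [0.5548 0.1913 0.0379] rot [ 0.0004  0.0077 -0.    ] slide [ 7.  -0.1  0.4] F [-12.2  -1.8   7.6] op 0.195 ff 30.0
```

View pics/w5.png

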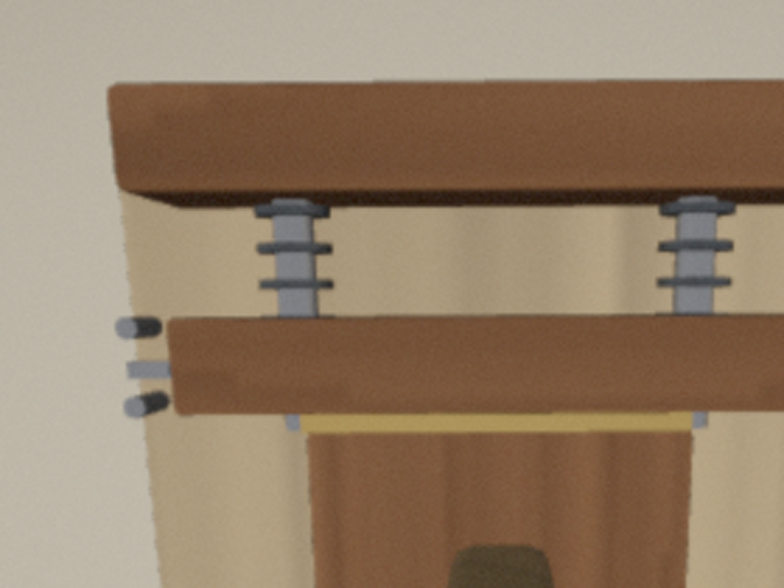

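The pointer (row 370) is midway between the pins (rows 327 and 406), with the block flush on the strip. I'll let it settle and hand in.

```bash
python3 -m jog '[{"slide":[0,0,0],"rot":[0,0,0]},{"slide":[0,0,0],"rot":[0,0,0]},{"slide":[0,0,0],"rot":[0,0,0]},{"slide":[0,0,0],"rot":[0,0,0]}]'
python3 -c "
from h import *
print(finish_job())"
```

```text
t: 19.75
tcp_pos: [0.5549, 0.1913, 0.0379]
tool_rot: [0.993, 0.116, -0.004, 0.001]
contact_force: [-12.2, -1.6, 9.0]
opening: 0.191
finger_force: 30.0
the job is handed in; nothing more can be done
None
```

The job is handed in (no verdict was returned): I held the oblong block over the mirror for about 3 s, then set it on the bed and pressed it squarely on the brass strip, with the pointer about midway between the pins and the gripper still holding.

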